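# Move the hanging ladle to the next rail

## Robot

A 6-joint arm with a two-finger parallel gripper is mounted at the origin on the work surface. World frame = base frame: x ahead of the robot, y to its left, z up, the work surface at z = 0. Lengths are in m, angles in degrees, forces in N, time in s.
With the tool pointing down it reaches from about 0.4 to 0.825 m from the base axis. Payload 7 kg.
Tool frame: the origin (TCP) lies on the front face of the gripper's body, between the roots of the fingers; the fingertips stand 66 mm ahead of it and the grasp point (between the pads) lies 47 mm ahead of it (ctrl.grasp_offset is the z of the grasp point in the tool frame, in m); z points along the fingers, y is the direction in which the jaws open and shut (so a half turn about z gives the same grasp; the last joint's range is limited). The gripper opens to 88 mm and grips with 3 to 60 N. Pads are 19 mm wide; open, the fingers measure 130 mm over their backs; the gripper's body (78 mm by 193 mm) begins 47 mm behind the grasp point.
Start: joints at [16.507, 20.546, 0.682, 0, -70.136, -16.507], TCP at [0.675, -0, 0.292] pointing down, gripper open.
Joint ranges: [-176.03, 176.03], [-82.01, 121.73], [-58.28, 71.71], [-173.87, 95.51], [-174.79, -0.11], [-173.66, 173.66]. Speed limits (degrees/s): [136.94, 136.94, 172.46, 180, 180, 180].

## Interface

Orientations are given as [roll, pitch, yaw] about the fixed x, y, z axes, in that order (R = Rz(yaw) Ry(pitch) Rx(roll)).
In Python, from plant import ctrl gives the robot as it stands.
- The arm moves only by the shell command python3 -m creep 'ROWS'. ROWS is JSON, a list of rows, each a list of 7 numbers: the turn, a rotation vector about the tool's x, y, z in rad, then the shift along the tool's x, y, z in m, then the opening, from 0 (shut) to 1 (fully open). In form: [[wx, wy, wz, dx, dy, dz, grip], ...]. A call has 1 to 12 rows; each row is the pose to reach, as a shift and turn from the pose commanded when the call began, along the tool's axes at that moment; what a row does not reach only later rows make up. A row lasts 1/12 s, in which the tool goes at most 41.7 mm and 7.16 degrees, less where a joint would pass 70% of its speed; a pose out of reach is approached as far as the arm can. A call with a gripper value outside its range is refused whole. The fingers move at their own pace and stop on an object; the grip force is fixed at half the most. Time passes only in rows, so rows that repeat a pose let the fingers close. It gives the time, the measured TCP pose, the force and the opening at its end, in the units of the state.
- ctrl.get_obs(): the state, without advancing time (a new reading comes with each control period).
- ctrl.snapshot(name): name is "scene" or "side" or "wrist"; returns the picture (384x512x3 uint8, blue, green, red); there is no depth.
- ctrl.camera_model(name): a dict with "K" (3x3 intrinsics, pixels), "distortion" ([k1, k2, p1, p2, k3] as OpenCV has them; the pictures are not rectified), "rvec" (rotation vector, rad) and "tvec" (3), from world to camera coordinates, as OpenCV has them. Camera axes: x right, y down, z forward; pixel columns grow to the right and rows downward; lengths in m; the calibration is good to about 2 mm. A picture is of the moment at which its call begins: read the wrist's pose just before it. camera_model takes no time and is no camera call; for the wrist camera it gives the pose at the moment of the call.
- ctrl.close_job(): hands the job in, once; it reports no verdict.
The state is a dict: "clock": time; "joint_pos": joint angles; "qvel": joint speeds; "tau": joint torques, N m; "tool_pos": TCP position; "orientation": TCP orientation; "force": force on the tool from outside, world axes, zero at the start; "moment": the same for the moment, N m; "opening": finger opening in m.
Only numpy, scipy, OpenCV 4.12 (cv2) and the standard library are available. Lean on these libraries where they do the work, as an engineer would, in place of code of your own. Each camera call takes 0.05 s, during which the arm holds its last target.

## Task

Lift the ladle that hangs on the steel rail over the end stop of that rail, carry it across to the brass rail, and hang it there with its hook fully down in the dip of the bar, so that it cannot slide along (where the dip is, you will have to find out). Do not drop the ladle, leave the other kitchen things where they stand, and let go at the end.

Things in the scene. Friction and masses are not known exactly. Their poses are not given: they have to be found in the camera images.
- steel_rail: Rail on which the ladle hangs at the start, left or right of the brass rail: a level steel bar 12 mm thick, 260 mm long, axis 250 mm above the shelf. Arms at its two ends, level with the bar, hold it from dark posts 100 mm behind it (+x side). Origin on the shelf below the bar's middle; x square to the bar, away from the robot, y along the bar, z up. Fixed, turned up to 0.15 rad.
- brass_rail: Rail that receives the ladle: of the same size, shape, height, end stops and frame as the steel rail, but a brass bar and dark wooden posts. Origin on the shelf below the bar's middle; same axes. Fixed, turned up to 0.15 rad. Its bar is plain but for one dip (see its middle).
- brass_rail_mid (a point): Middle of the brass bar, on its axis. The dip, 8 mm deep, is centred anywhere within 36 mm of it along the bar; where is not measured: find it by touch or sight. Flat bottom 25 mm long, mouth 38 mm, steep rounded sides. A hook lowered onto the plain bar stops with its centre 250 mm above the shelf, in the dip 8 mm lower.
- ladle_hook (a point): Centre of the ladle's hook; on the bar's axis when hung. Hook: upside-down U of strap 20 mm wide along y (the bar), 4 mm thick; its upright legs' outer faces at x = -14 and +14 mm, to be pinched from above by fingers closing along x, one each side of the bar. Roof top 14 mm above this point; free leg (+x) ends 18 mm below it; the -x leg goes on as the handle. z up.
- ladle: Steel ladle, 200 mm long, about 0.2 kg, wooden grip on the handle, round bowl 70 mm wide whose underside lies 185 mm below the hook's centre and whose far edge reaches 41 mm to +x. Origin and axes as for the hook's centre. Hangs upright, free to swing about the bar and slide along it.
- steel_rail_stop_left (a point): Centre of the steel rail's end stop at its +y end, on the bar's axis, 130 mm from the bar's middle. Each end of both rails has such a stop: an upright disc 28 mm in diameter (8 mm higher than the bar) and 8 mm thick.
- steel_rail_stop_right (a point): Centre of the steel rail's end stop at its -y end, on the bar's axis; a disc as at the other end.
- pan: Bystander: black enamelled paella pan with two red loop handles, 200 mm wide, 250 mm over the handles, 40 mm high; origin at the centre of its underside.
- paddle: Bystander: flat wooden rice paddle 200 mm long, 55 mm wide, 10 mm thick, lying; origin at the centre of its underside, x along its length.
- ramekin: Bystander: white ceramic ramekin, 84 mm wide, 45 mm high; origin at the centre of its underside.
- spice_jar: Bystander: closed amber glass spice jar with a black twist cap, 52 mm wide, 100 mm high; origin at the centre of its underside.
- drip_plate: Bystander: blue ceramic drip plate, 110 mm wide, 14 mm high, standing below the steel rail; origin at the centre of its underside.
- mug: Bystander: terracotta mug, 76 mm wide, 85 mm high; origin at the centre of its underside.
There are look-alikes about, which are no part of the job. Leave any blue look-alike of the ladle alone.

How it is judged (in metres and radians):
On the way:
1. the ladle's hook has been lifted past the end stop: its centre is more than 30 mm above the bar's axis, within 65 mm sideways of an end stop of the steel rail (z of ladle_hook in the frame of steel_rail above 0.28 m and (horizontal distance between ladle_hook and steel_rail_stop_left below 0.065 m or horizontal distance between ladle_hook and steel_rail_stop_right below 0.065 m)), for 0.04 s.
At the end, for the whole second after the job is handed in: The ladle hangs by its hook, released and at rest (under 30 mm/s), in the dip of the brass rail: hook centre 5 to 12 mm below the plain bar's axis, within 8 mm of it sideways and within 45 mm of the middle of the bar lengthwise, hanging within 0.2 rad of upright (z of ladle_hook in the frame of brass_rail between 0.238 and 0.245 m and x of ladle_hook in the frame of brass_rail between -0.008 and 0.008 m and y of ladle_hook in the frame of brass_rail between -0.045 and 0.045 m and angle between ladle_hook's own z axis and vertical below 0.2 rad and linear speed of ladle below 0.03 m/s and contact force between the fingers and ladle below 0.1 N); the robot touches nothing.
It fails at once if the pan, paddle, ramekin, jar, plate or mug is moved by more than 30 mm (distance of any of pan, paddle, ramekin, spice_jar, drip_plate, mug from where it was at the start of the episode above 0.03 m).
It fails at once if the ladle is dropped: it falls faster than 0.6 m/s untouched by the fingers (contact force between the fingers and ladle below 0.05 N and linear speed of ladle above 0.6 m/s).
It fails at once if the ladle falls down from the rails (height (world z) of ladle_hook below 0.2 m).
It also fails if it takes over 72 s, if anything falls off the work surface, if the arm or the gripper's body presses on something with over 40 N, if the wrist force passes 120 N, or if a joint passes its speed limit or range.

## Working session

There is one attempt and no reset: what is moved stays moved. The work goes in short steps, Python scripts to look and compute and a shell command to move; the robot and the scene stay as the last step left them, time stands still between calls to the robot, and variables do not carry over. Pictures are saved under pics/ and viewed, and the job is handed in when it is done.

```bash
ls; mkdir -p pics; cat > h.py <<'E'
import numpy as np, cv2
from plant import ctrl
def snap(n,f):
    m=ctrl.camera_model(n); o=ctrl.get_obs(); im=ctrl.snapshot(n); cv2.imwrite('pics/'+f+'.png',im)
    np.save('pics/'+f+'.npy',dict(m=m,o=o),allow_pickle=True); return im,m
def load(f):
    return cv2.imread('pics/'+f+'.png'), np.load('pics/'+f+'.npy',allow_pickle=True).item()['m']
def ray(m,px):
    K=np.array(m['K'],float);d=np.array(m['distortion'],float)
    u=cv2.undistortPoints(np.array(px,float).reshape(-1,1,2),K,d).reshape(-1,2)
    R=cv2.Rodrigues(np.array(m['rvec'],float).reshape(3))[0];t=np.array(m['tvec'],float).reshape(3)
    D=np.c_[u,np.ones(len(u))]@R
    return -R.T@t, D/np.linalg.norm(D,axis=1)[:,None]
def onz(m,px,z):
    c,D=ray(m,px); return c+D*((z-c[2])/D[:,2])[:,None]
def proj(m,P):
    return cv2.projectPoints(np.array(P,float).reshape(-1,3),np.array(m['rvec'],float),np.array(m['tvec'],float),np.array(m['K'],float),np.array(m['distortion'],float))[0].reshape(-1,2)
def tri(ms,pxs):
    A=np.zeros((3,3));b=np.zeros(3);L=[]
    for m,p in zip(ms,pxs):
        c,D=ray(m,[p]);d=D[0];P=np.eye(3)-np.outer(d,d);A+=P;b+=P@c;L.append((c,P))
    x=np.linalg.solve(A,b); return x,[float(np.linalg.norm(P@(x-c))) for c,P in L]
E
python3 - <<'E'
from h import *
for n in ['scene','side','wrist']:
    im,m=snap(n,n+'0'); c,_=ray(m,[[256,192]]); print(n,c,_)
o=ctrl.get_obs(); print({k:np.round(v,3) for k,v in o.items()}, ctrl.grasp_offset)
E
```

```text
pics
scene [ 1.17185225 -0.06397619  1.34745211] [[-0.52372048 -0.0128832  -0.85179274]]
side [-0.24931484  0.77965982  1.08115384] [[ 0.48584335 -0.58143553 -0.65260169]]
wrist [ 0.67544177 -0.07147082  0.38447829] [[ 0.00097299  0.27830675 -0.96049175]]
{'clock': np.float64(0.15), 'joint_pos': array([ 1.6507e+01,  2.0583e+01,  6.4600e-01, -1.3000e-02, -7.0136e+01,
       -1.6508e+01]), 'qvel': array([-0.005, -0.199,  0.124,  0.066,  0.061,  0.029]), 'tau': array([ 0.0000e+00, -5.8327e+01,  2.9329e+01,  7.0010e+00,  9.0000e-03,
       -0.0000e+00]), 'tool_pos': array([ 0.675, -0.   ,  0.291]), 'orientation': array([ 1.79926e+02, -9.00000e-03, -9.00060e+01]), 'force': array([-0.034,  0.214,  0.055]), 'moment': array([-0.002, -0.018,  0.018]), 'opening': np.float64(0.088)} 0.0468
```

View pics/scene0.png

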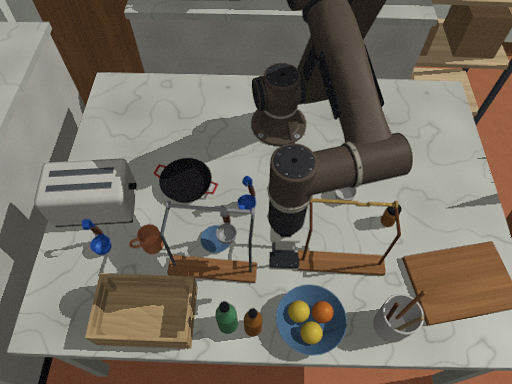

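View pics/side0.png

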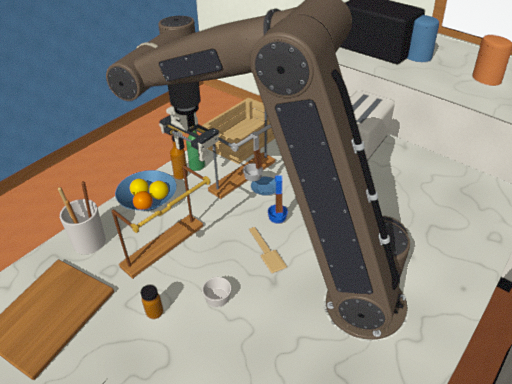

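View pics/wrist0.png

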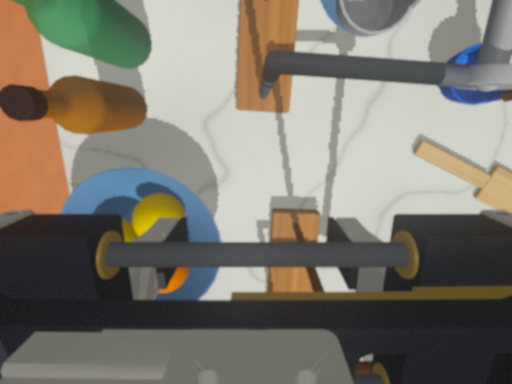

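```bash
python3 - <<'E'
from h import *
a=cv2.imread('pics/scene0.png')[165:290,140:270]; cv2.imwrite('pics/c1.png',cv2.resize(a,None,fx=5,fy=4.8,interpolation=2))
a=cv2.imread('pics/scene0.png')[185:285,265:415]; cv2.imwrite('pics/c2.png',cv2.resize(a,None,fx=5,fy=5,interpolation=2))
a=cv2.imread('pics/side0.png')[90:230,160:310]; cv2.imwrite('pics/c3.png',cv2.resize(a,None,fx=5,fy=4.2,interpolation=2))
a=cv2.imread('pics/side0.png')[160:280,100:230]; cv2.imwrite('pics/c4.png',cv2.resize(a,None,fx=5,fy=4.8,interpolation=2))
E
```

```text
(no output)
```

View pics/c1.png

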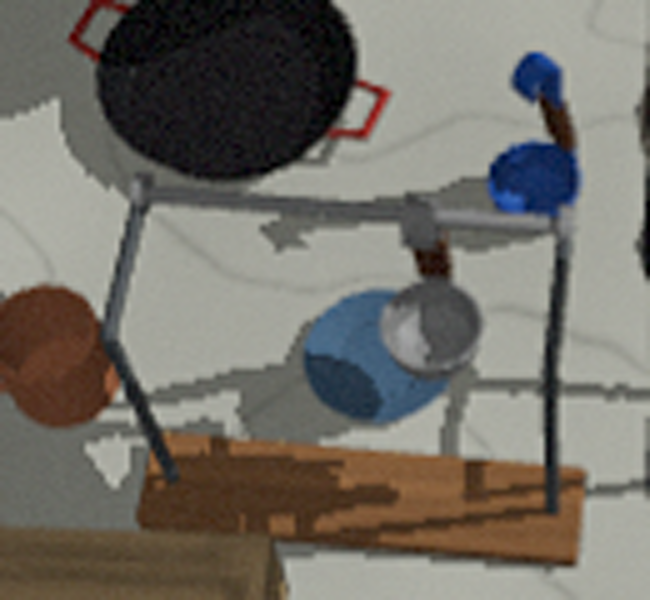

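View pics/c2.png

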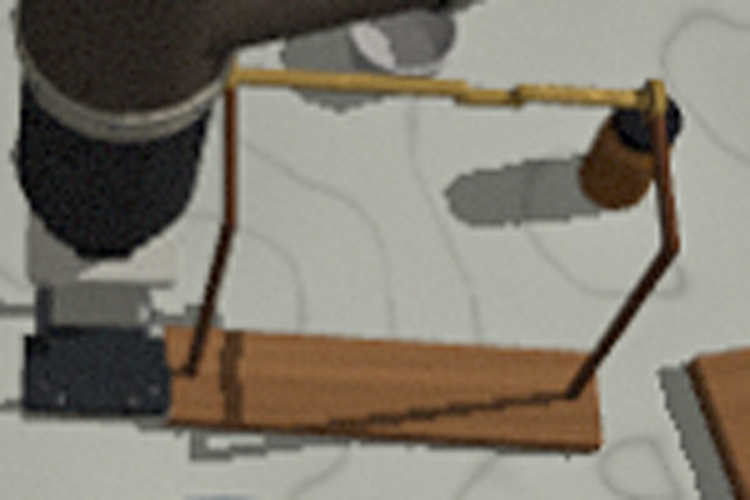

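View pics/c3.png

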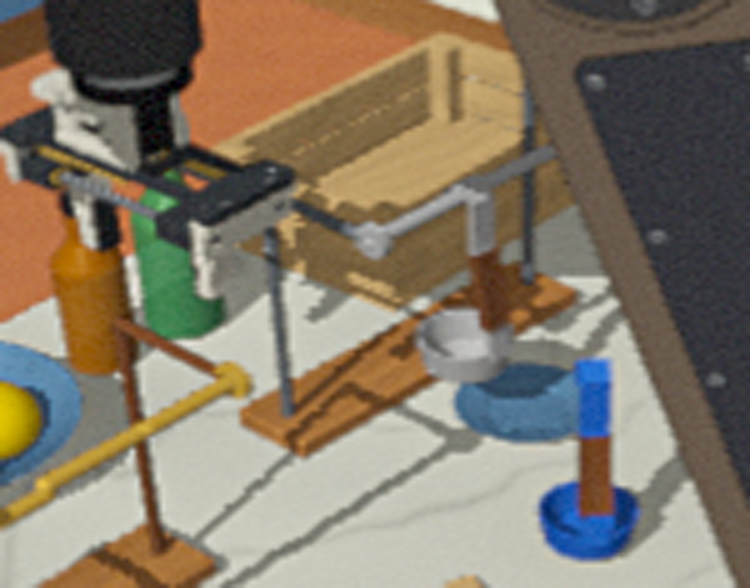

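View pics/c4.png

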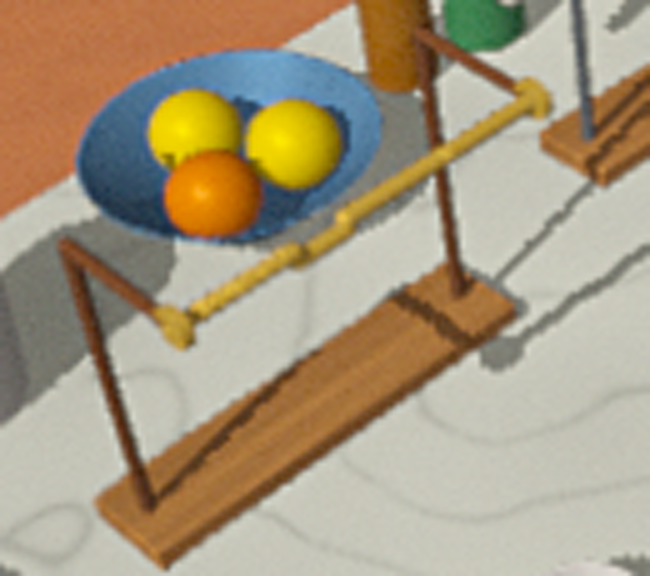

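```bash
python3 - <<'E'
from h import *
_,ms=load('scene0');_,md=load('side0')
np.set_printoptions(precision=4,suppress=True)
S=dict(sR=(168.4,204.6),sL=(252.4,211.3),bR=(312,200.4),bL=(396,204.4),dip=(362.8,204.4),hooktop=(224,209))
D=dict(sL=(234.6,146.7),bR=(207,180.4),bL=(135.4,228.1),dip=(164.4,209.4))
P={}
for k in S:
    P[k]=onz(ms,[S[k]],0.264 if k=='hooktop' else .25)[0]
    print(k,'scene',P[k], 'side',onz(md,[D[k]],.25)[0] if k in D else '', tri([ms,md],[S[k],D[k]]) if k in D else '')
for a,b in (('sR','sL'),('bR','bL')):
    d=P[b]-P[a]; print(a,b,np.linalg.norm(d), 'yaw',np.degrees(np.arctan2(-d[0],d[1])),(P[a]+P[b])/2)
# line colour check: brass mask
im=cv2.imread('pics/scene0.png');h=cv2.cvtColor(im,cv2.COLOR_BGR2HSV)
m=cv2.inRange(h,(15,90,70),(32,255,255)); m[:185]=0;m[225:]=0;m[:,:300]=0;m[:,410:]=0
for c in range(308,402,2):
    r=np.where(m[:,c])[0]; print(c,r.mean().round(1) if len(r) else None,len(r),end='; ')
E
```

```text
sR scene [ 0.5504 -0.3464  0.25  ] side  
sL scene [ 0.5658 -0.0895  0.25  ] side [ 0.5631 -0.0894  0.25  ] (array([ 0.5646, -0.09  ,  0.2486]), [0.0007027656158892417, 0.0007027656158893004])
bR scene [0.5221 0.0922 0.25  ] side [0.5134 0.0881 0.25  ] (array([0.5177, 0.0894, 0.2469]), [0.003973753105982896, 0.003973753105982908])
bL scene [0.5285 0.3497 0.25  ] side [0.5237 0.3473 0.25  ] (array([0.5264, 0.3484, 0.2484]), [0.0022717437385162157, 0.002271743738516266])
dip scene [0.5316 0.2473 0.25  ] side [0.5177 0.2503 0.25  ] (array([0.5258, 0.2475, 0.2424]), [0.0023151224594731273, 0.0023151224594730006])
hooktop scene [ 0.5683 -0.1743  0.264 ] side  
sR sL 0.25742455757915544 yaw -3.435607989368295 [ 0.5581 -0.2179  0.25  ]
bR bL 0.25763680957646434 yaw -1.4313844788354937 [0.5253 0.2209 0.25  ]
308 None 0; 310 201.0 3; 312 199.5 4; 314 200.0 3; 316 200.0 3; 318 200.0 3; 320 200.0 3; 322 200.0 3; 324 200.5 4; 326 200.5 4; 328 200.5 4; 330 200.5 4; 332 201.0 3; 334 201.0 3; 336 201.0 3; 338 201.0 3; 340 201.5 4; 342 201.5 4; 344 201.5 4; 346 201.5 4; 348 201.5 4; 350 202.0 3; 352 202.0 3; 354 202.0 3; 356 202.5 4; 358 203.5 4; 360 204.0 3; 362 204.0 3; 364 204.0 3; 366 204.0 3; 368 204.0 3; 370 203.0 3; 372 203.0 3; 374 203.0 3; 376 203.0 3; 378 203.5 4; 380 204.0 3; 382 204.0 3; 384 204.0 3; 386 204.0 3; 388 208.0 6; 390 206.8 5; 392 210.9 7; 394 212.9 9; 396 204.0 7; 398 205.0 1; 400 None 0;
```

```bash
python3 -m creep '[[0,0,0,0,0,-0.04,1],[0,0,0,0,0,-0.08,1],[0,0,0,0,0,-0.123,1],[0,0,0.02,0.03,0.02,-0.123,1],[0,0,0.04,0.06,0.04,-0.123,1],[0,0,0.06,0.09,0.06,-0.123,1],[0,0,0.06,0.12,0.08,-0.123,1],[0,0,0.06,0.15,0.1,-0.123,1],[0,0,0.06,0.174,0.113,-0.123,1],[0,0,0.06,0.174,0.113,-0.123,1],[0,0,0.06,0.174,0.113,-0.123,1]]'; python3 - <<'E'
from h import *
im,m=snap('wrist','w1'); snap('scene','scene1'); snap('side','side1'); 
o=ctrl.get_obs(); print(o['clock'],o['tool_pos'],o['orientation'])
im=cv2.imread('pics/side1.png'); cv2.imwrite('pics/c5.png',cv2.resize(im[100:290,90:340],None,fx=3,fy=3,interpolation=2))
E
```

```text
clock: 1.07
tool_pos: [0.5611, -0.1752, 0.4155]
orientation: [-180.0, 0.0, -93.6]
force: [0.0, -0.4, -0.1]
opening: 0.0877
1.2167 [ 0.56229738 -0.17351532  0.41484043] [ 1.79975500e+02  1.05236961e-02 -9.34176212e+01]
```

View pics/w1.png

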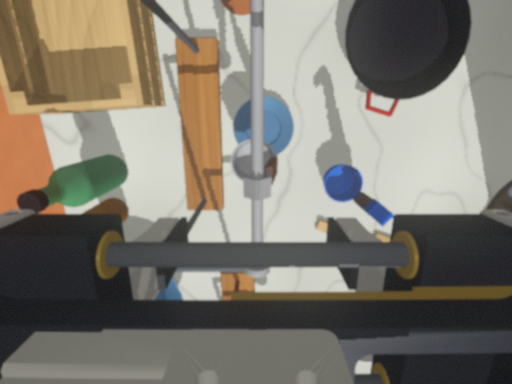

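View pics/c5.png

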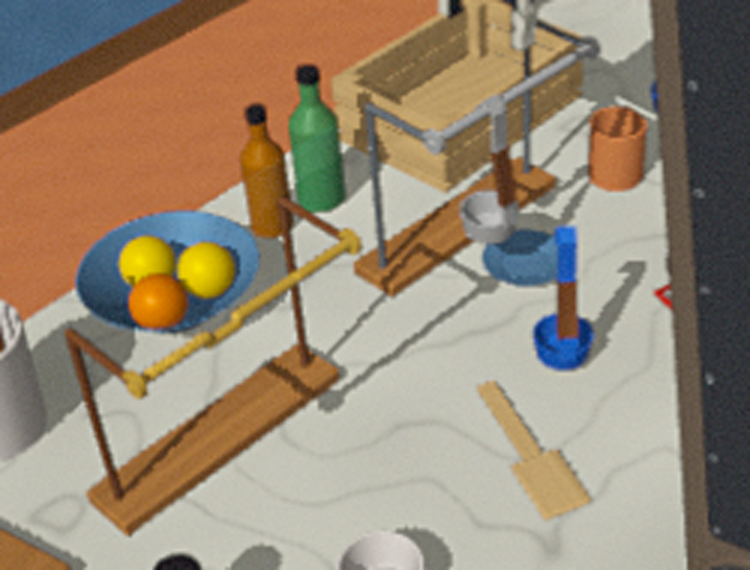

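View pics/scene1.png

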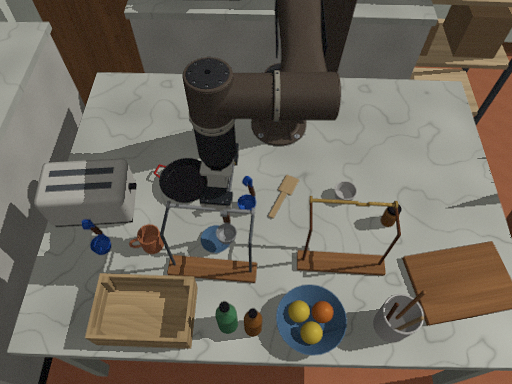

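```bash
python3 - <<'E'
from h import *
np.set_printoptions(precision=4,suppress=True)
im,m=load('w1'); cv2.imwrite('pics/c6.png',cv2.resize(im[130:220,210:310],None,fx=6,fy=6,interpolation=2))
g=cv2.cvtColor(im,cv2.COLOR_BGR2GRAY).astype(int); hs=cv2.cvtColor(im,cv2.COLOR_BGR2HSV)
for r in (30,60,90,100,180,187,194,205,210):
    print(r, ' '.join(map(str,g[r,238:280])))
_,ms=load('scene1');_,md=load('side1')
for n,s,d in (('blue hook top',(247.5,179.5),(90+566/3,100+232/3)),('jar cap',(391,206),None),('ramekin',(346,190),None)):
    print(n,onz(ms,[s],.2 if 'blue' in n else .1 if 'jar' in n else .045), tri([ms,md],[s,d]) if d else '')
E
```

```text
30 146 148 165 188 203 208 208 208 209 208 203 189 162 144 148 156 164 172 176 179 177 174 167 163 155 159 185 202 208 207 208 207 207 208 207 207 206 207 208 206 207 207
60 209 209 202 183 159 147 145 147 146 144 145 142 133 136 144 156 165 170 177 178 177 173 170 165 164 170 192 205 208 208 208 208 208 209 209 209 209 209 208 209 209 208
90 146 144 146 144 143 143 142 139 138 138 138 135 132 133 143 154 162 171 174 177 177 174 169 162 156 146 145 152 162 167 168 167 170 182 192 196 199 202 206 208 209 210
100 146 146 146 147 146 145 144 143 137 129 119 110 111 124 141 153 163 170 175 177 176 174 169 164 156 146 141 143 144 143 140 141 141 140 140 140 138 137 137 137 140 143
180 210 205 199 189 176 160 149 142 142 143 143 142 140 139 137 136 132 133 137 137 135 138 143 148 154 156 159 160 162 162 163 161 157 139 118 134 171 197 208 211 211 210
187 211 212 212 209 200 178 155 146 142 143 144 145 146 145 145 145 145 149 152 152 151 155 158 161 162 162 164 162 164 163 164 168 178 194 207 210 211 211 211 211 211 210
194 212 211 212 211 203 185 159 145 144 143 144 146 146 144 146 144 147 150 153 152 152 156 160 159 161 162 163 163 164 164 164 167 179 196 208 211 210 209 209 208 206 203
205 211 212 211 212 210 211 211 211 210 211 211 210 200 177 153 151 163 170 175 179 178 174 170 166 173 193 207 211 213 212 212 212 212 211 211 210 209 206 203 198 195 196
210 211 211 212 212 211 212 212 211 211 211 212 211 202 177 153 152 162 169 175 178 178 175 170 164 174 194 207 211 212 212 212 212 212 211 210 208 205 202 198 196 197 203
blue hook top [[ 0.4187 -0.1108  0.2   ]] (array([ 0.4071, -0.1137,  0.1858]), [0.00297817232355414, 0.0029781723235541282])
jar cap [[0.4476 0.3878 0.1   ]] 
ramekin [[0.3521 0.2494 0.045 ]]
```

View pics/c6.png

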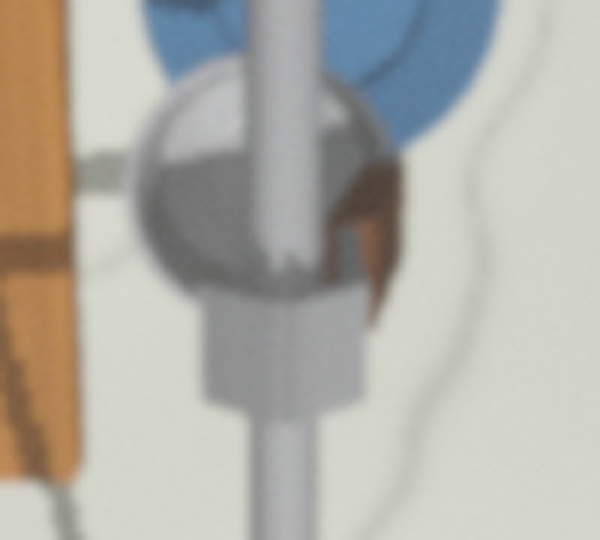

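```bash
python3 - <<'E'
from h import *
np.set_printoptions(precision=4,suppress=True)
im,m=load('w1')
print('roof edges', onz(m,[(257.5,178.3),(257.5,199)],.264))
print('legs/roof sides', onz(m,[(243.3,191),(270.7,191)],.257))
b=onz(m,[(250.5,30),(263.7,30),(250.8,60),(263.7,60),(251.2,207),(262.3,207)],.25); print(b)
c=(b[0::2]+b[1::2])/2; d=c[2]-c[0]; print(c,'rot deg',np.degrees(np.arctan2(-d[0],d[1])))
E
```

```text
roof edges [[ 0.5602 -0.1889  0.264 ]
 [ 0.5614 -0.1689  0.264 ]]
legs/roof sides [[ 0.5747 -0.1756  0.257 ]
 [ 0.5483 -0.1739  0.257 ]]
[[ 0.5583 -0.3161  0.25  ]
 [ 0.547  -0.3154  0.25  ]
 [ 0.5596 -0.2924  0.25  ]
 [ 0.5483 -0.2917  0.25  ]
 [ 0.5685 -0.1564  0.25  ]
 [ 0.5573 -0.1557  0.25  ]]
[[ 0.5526 -0.3158  0.25  ]
 [ 0.554  -0.2921  0.25  ]
 [ 0.5629 -0.156   0.25  ]] rot deg -3.682325763265418
```

```bash
python3 -m creep '[[0,0,0.004,0.005,0,0.02,1],[0,0,0.004,0.005,0,0.045,1],[0,0,0.004,0.005,0,0.07,1],[0,0,0.004,0.005,0,0.09,1],[0,0,0.004,0.005,0,0.105,1],[0,0,0.004,0.005,0,0.114,1],[0,0,0.004,0.005,0,0.118,1],[0,0,0.004,0.005,0,0.118,1],[0,0,0.004,0.005,0,0.118,1]]'; python3 - <<'E'
from h import *
o=ctrl.get_obs(); print(o['clock'],o['tool_pos'],o['orientation'],o['force'])
snap('wrist','w2')
im,_=snap('side','side2'); cv2.imwrite('pics/c7.png',cv2.resize(im[60:220,190:340],None,fx=4,fy=3.7,interpolation=2))
E
```

```text
clock: 1.97
tool_pos: [0.5623, -0.1788, 0.2979]
orientation: [-180.0, -0.0, -93.6]
force: [0.6, 0.2, 0.7]
opening: 0.0877
1.9667 [ 0.56230714 -0.1787779   0.2978609 ] [-1.79954250e+02 -1.75654702e-02 -9.36285681e+01] [0.62549395 0.19009914 0.70843512]
```

View pics/w2.png

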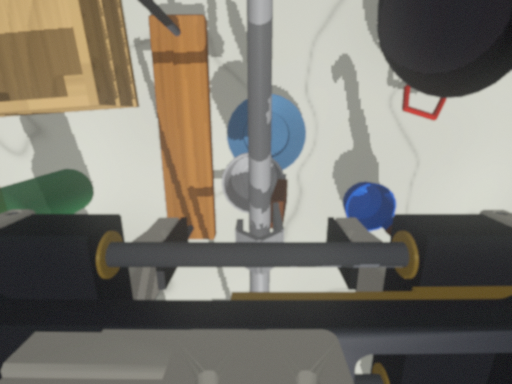

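View pics/c7.png

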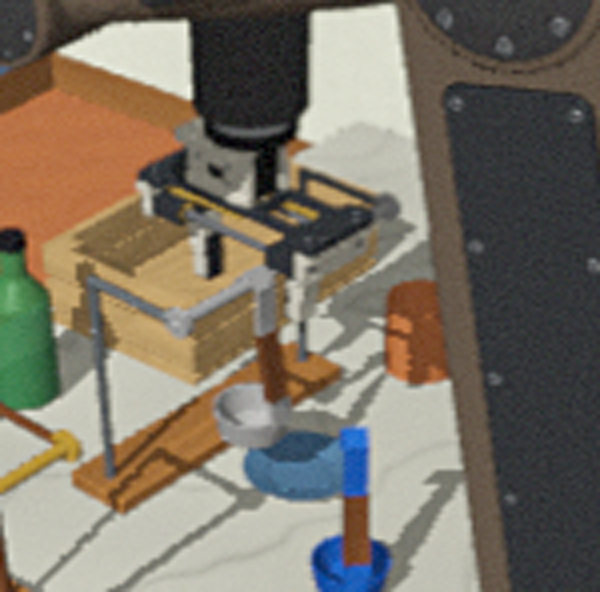

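The jaws straddle the hook (wrist: hook at about (260,235), fingers at 150 and 365). Closing now.

```bash
python3 -m creep '[[0,0,0,0,0,0,0.5],[0,0,0,0,0,0,0.3],[0,0,0,0,0,0,0.1],[0,0,0,0,0,0,0.1],[0,0,0,0,0,0,0.1],[0,0,0,0,0,0,0.1],[0,0,0,0,0,0,0.1]]'
```

```text
clock: 2.65
tool_pos: [0.5617, -0.179, 0.2972]
orientation: [-180.0, -0.0, -93.7]
force: [0.0, -1.1, 0.2]
opening: 0.0464
```

```bash
python3 -m creep '[[0,0,0,0,0,0,0.1],[0,0,0,0,0,0,0.1],[0,0,0,0,0,0,0.1],[0,0,0,0,0,0,0.1],[0,0,0,0,0,0,0.1],[0,0,0,0,0,0,0.1]]'
```

```text
clock: 3.15
tool_pos: [0.5612, -0.179, 0.297]
orientation: [179.9, 0.0, -93.7]
force: [-4.2, 1.2, 1.3]
opening: 0.028
```

```bash
python3 -m creep '[[0,0,0,0,0,0,0],[0,0,0,0,0,-0.003,0],[0,0,0,0,0,-0.009,0],[0,0,0,0,0,-0.017,0],[0,0,0,0,0,-0.026,0],[0,0,0,0,0,-0.035,0],[0,0,0,0,0,-0.042,0],[0,0,0,0,0,-0.045,0],[0,0,0,0,0,-0.045,0],[0,0,0,0,0,-0.045,0]]'; python3 - <<'E'
from h import *
o=ctrl.get_obs(); print(o['tool_pos'],o['force'])
im,_=snap('side','side3'); cv2.imwrite('pics/c8.png',cv2.resize(im[60:220,190:340],None,fx=4,fy=3.7,interpolation=2))
E
```

```text
clock: 3.98
tool_pos: [0.5616, -0.1789, 0.3422]
orientation: [-180.0, 0.0, -93.7]
force: [0.6, -0.6, -3.2]
opening: 0.0277
[ 0.56162787 -0.17891073  0.34215688] [ 0.5633575  -0.6158306  -3.15710752]
```

View pics/c8.png

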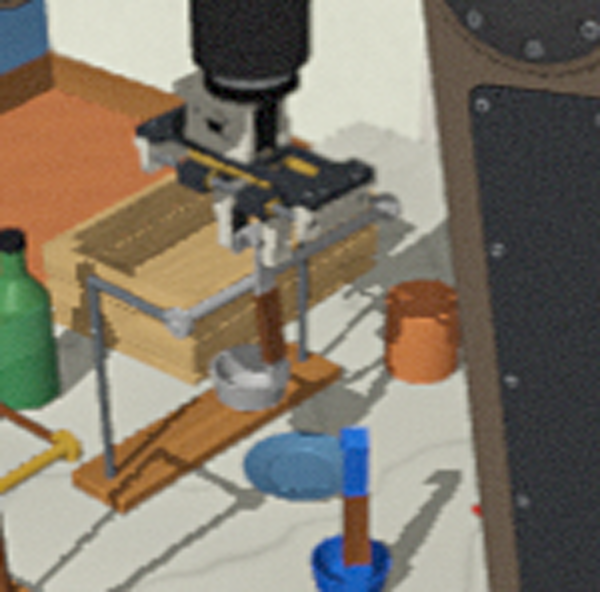

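```bash
python3 -m creep '[[0,0,0,-0.004,0,0,0],[0,0,0,-0.014,0,0,0],[0,0,0,-0.026,0,0,0],[0,0,0,-0.038,0,0,0],[0,0,0,-0.045,0,0,0],[0,0,0,-0.045,0,0,0],[0,0,0,-0.045,0.005,0,0],[0,0,0,-0.045,0.015,0,0],[0,0,0,-0.045,0.028,0,0],[0,0,0,-0.045,0.040,0,0],[0,0,0,-0.045,0.045,0,0],[0,0,0,-0.045,0.045,0,0]]'; python3 - <<'E'
from h import *
o=ctrl.get_obs(); print(o['tool_pos'],o['force'])
im,_=snap('side','side4'); cv2.imwrite('pics/c9.png',cv2.resize(im[60:220,190:340],None,fx=4,fy=3.7,interpolation=2))
snap('scene','scene4')
E
```

```text
clock: 5.03
tool_pos: [0.5182, -0.1315, 0.3429]
orientation: [-179.9, 0.0, -93.7]
force: [-0.4, 0.6, -1.8]
opening: 0.0279
[ 0.5182166  -0.13151158  0.34286027] [-0.41992598  0.55887877 -1.77237481]
```

View pics/c9.png

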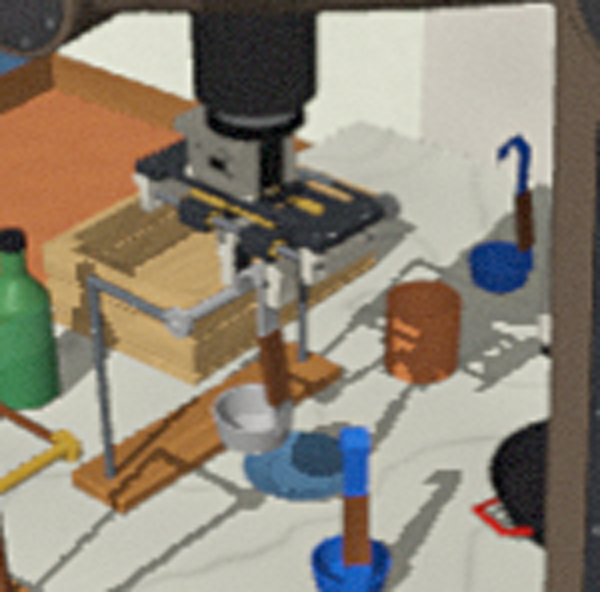

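View pics/scene4.png

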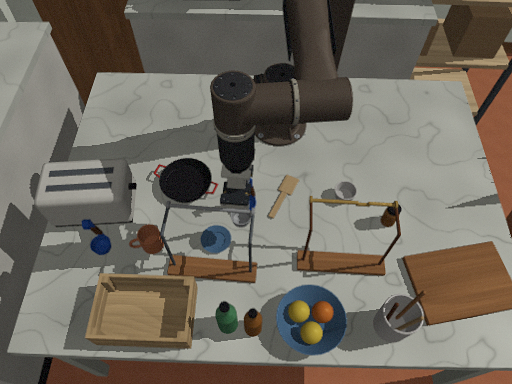

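```bash
python3 -m creep '[[0,0,0,-0.004,0.001,0,0],[0,0,0,-0.016,0.002,0,0],[0,0,0,-0.032,0.004,0,0],[0,0,0,-0.050,0.006,0,0],[0,0,0,-0.070,0.008,0,0],[0,0,0,-0.090,0.010,0,0],[0,0,0,-0.110,0.014,0,0],[0,0,0,-0.124,0.026,0,0],[0,0,0,-0.132,0.042,0,0],[0,0,0,-0.137,0.060,0,0],[0,0,0,-0.138,0.073,0,0],[0,0,0,-0.138,0.077,0,0]]'
python3 -m creep '[[0,0,0,-0.004,0,0,0],[0,0,-0.01,-0.016,0,0,0],[0,0,-0.02,-0.032,0,0,0],[0,0,-0.03,-0.050,0,0,0],[0,0,-0.04,-0.070,0,0,0],[0,0,-0.04,-0.090,0,0,0],[0,0,-0.04,-0.106,0,0,0],[0,0,-0.04,-0.118,0,0,0],[0,0,-0.04,-0.122,0,0,0],[0,0,-0.04,-0.122,0,0,0]]'; python3 - <<'E'
from h import *
o=ctrl.get_obs(); print(o['tool_pos'],o['orientation'],o['force'])
snap('side','side5');snap('scene','scene5');snap('wrist','w5')
E
```

```text
clock: 6.13
tool_pos: [0.4501, 0.012, 0.3423]
orientation: [180.0, 0.0, -93.6]
force: [0.3, -0.5, -1.6]
opening: 0.0278
clock: 6.97
tool_pos: [0.4599, 0.1342, 0.3418]
orientation: [180.0, -0.0, -91.3]
force: [0.5, -0.4, -2.2]
opening: 0.0273
[0.45988989 0.13424087 0.34179677] [ 1.79971421e+02 -2.96677625e-02 -9.13145933e+01] [ 0.50101337 -0.39724991 -2.15209949]
```

View pics/side5.png

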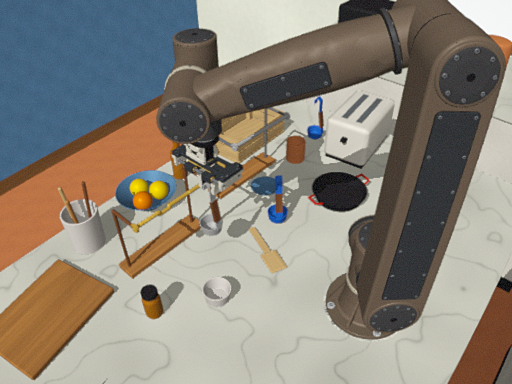

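View pics/scene5.png

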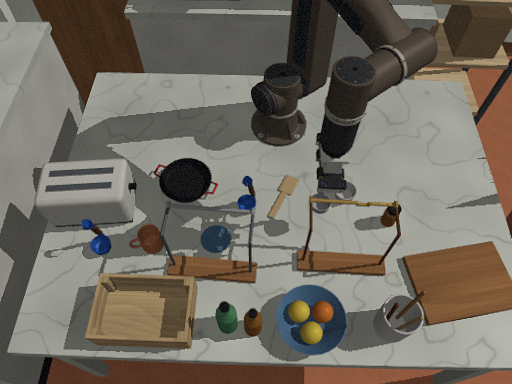

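View pics/w5.png

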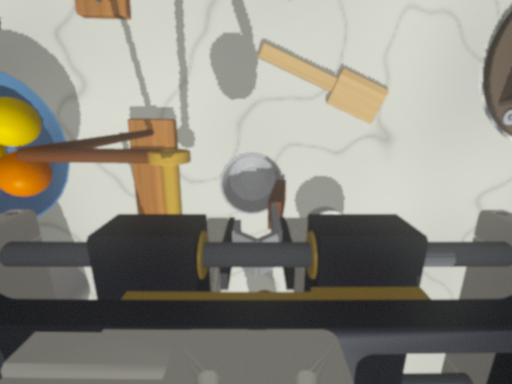

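```bash
python3 -m creep '[[0,0,0,-0.004,0,0,0],[0,0,0,-0.016,0,0,0],[0,0,0,-0.032,0,0,0],[0,0,0,-0.050,0,0,0],[0,0,0,-0.070,0,0,0],[0,0,0,-0.090,0,0,0],[0,0,0,-0.110,0,0,0],[0,0,0,-0.130,0,0,0],[0,0,0,-0.145,0,0,0],[0,0,0,-0.155,0,0,0],[0,0,0,-0.158,0,0,0],[0,0,0,-0.158,0,0,0]]'; python3 - <<'E'
from h import *
o=ctrl.get_obs(); print(o['tool_pos'],o['orientation'],o['force'])
im,_=snap('wrist','w6');im2,_=snap('scene','scene6')
cv2.imwrite('pics/c10.png',cv2.resize(im[60:215,120:230],None,fx=4,fy=3.8,interpolation=2))
cv2.imwrite('pics/c11.png',cv2.resize(im2[185:225,300:410],None,fx=7,fy=7,interpolation=2))
E
```

```text
clock: 8.12
tool_pos: [0.4632, 0.2915, 0.3419]
orientation: [180.0, -0.0, -91.3]
force: [0.0, -0.1, -2.7]
opening: 0.0276
[0.46316602 0.29153503 0.34190334] [ 1.79978597e+02 -2.73257194e-02 -9.13436613e+01] [ 0.01822768 -0.11320297 -2.7495722 ]
```

View pics/w6.png

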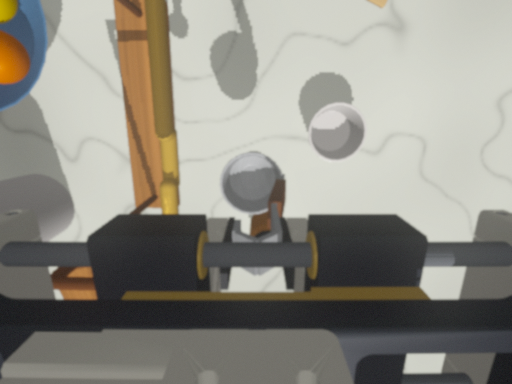

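View pics/c10.png

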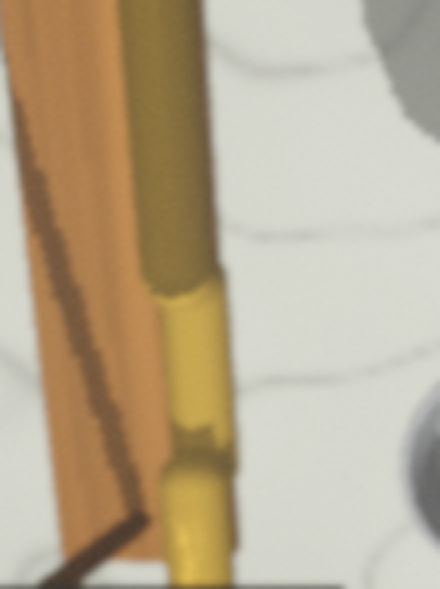

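View pics/c11.png

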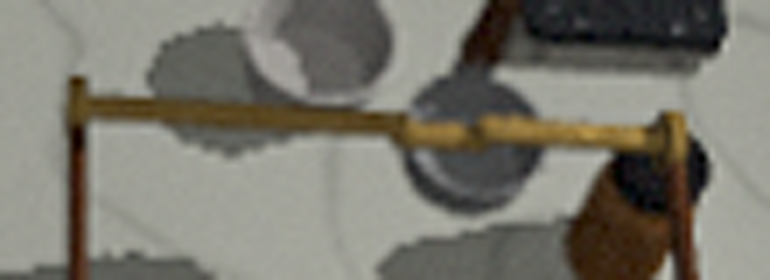

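```bash
python3 - <<'E'
from h import *
np.set_printoptions(precision=4,suppress=True)
im,m=load('w6'); c,_=ray(m,[(1,1)]); print('cam',c)
u=lambda x,y:(120+x/4,60+y/3.8)
print('mouth -y, +y @.256',onz(m,[u(180,275),u(200,470)],.256))
print('bottom -y,+y @.248',onz(m,[u(190,295),u(205,432)],.248))
b=onz(m,[u(125,60),u(208,60),u(140,230),u(216,230),u(163,540),u(234,540)],.25)
print(b); cc=(b[::2]+b[1::2])/2; print(cc); d=cc[2]-cc[0];print(np.degrees(np.arctan2(-d[0],d[1])))
hs=cv2.cvtColor(im,cv2.COLOR_BGR2HSV);mk=cv2.inRange(hs,(18,110,60),(32,255,255));
for r in list(range(5,211,12)):
    k=np.where(mk[r,135:190])[0]+135; 
    if len(k): print(r,k.min(),k.max(),onz(m,[((k.min()+k.max())/2,r)],.25)[0])
_,ms=load('scene6'); q=lambda x,y:(300+x/7,185+y/7)
print('scene stops,dip', onz(ms,[q(77,100),q(674,135)],.25), onz(ms,[q(405,130),q(480,130)],.256))
E
```

```text
cam [0.4622 0.2201 0.4351]
mouth -y, +y @.256 [[0.5219 0.2302 0.256 ]
 [0.5223 0.2646 0.256 ]]
bottom -y,+y @.248 [[0.5232 0.2342 0.248 ]
 [0.5233 0.2594 0.248 ]]
[[0.5287 0.1949 0.25  ]
 [0.5155 0.1953 0.25  ]
 [0.5297 0.2227 0.25  ]
 [0.517  0.223  0.25  ]
 [0.5325 0.2796 0.25  ]
 [0.5197 0.2799 0.25  ]]
[[0.5221 0.1951 0.25  ]
 [0.5233 0.2229 0.25  ]
 [0.5261 0.2797 0.25  ]]
-2.676335435702933
5 145 165 [0.5217 0.1553 0.25  ]
17 146 165 [0.5221 0.1617 0.25  ]
29 147 166 [0.5223 0.1683 0.25  ]
41 148 167 [0.5224 0.175  0.25  ]
53 149 167 [0.5229 0.1818 0.25  ]
65 150 168 [0.5231 0.1887 0.25  ]
77 151 169 [0.5232 0.1958 0.25  ]
89 152 170 [0.5234 0.2031 0.25  ]
101 153 171 [0.5236 0.2105 0.25  ]
113 154 171 [0.5241 0.218  0.25  ]
125 155 172 [0.5243 0.2257 0.25  ]
137 157 175 [0.5235 0.2336 0.25  ]
149 160 176 [0.5231 0.2417 0.25  ]
161 161 176 [0.5236 0.25   0.25  ]
173 163 177 [0.5235 0.2584 0.25  ]
185 160 177 [0.5255 0.267  0.25  ]
197 160 177 [0.5265 0.2759 0.25  ]
209 163 176 [0.5267 0.285  0.25  ]
scene stops,dip [[0.5182 0.0893 0.25  ]
 [0.5281 0.3507 0.25  ]] [[0.5326 0.2308 0.256 ]
 [0.5316 0.2636 0.256 ]]
```

```bash
python3 -m creep '[[0,0,0.008,0.006,0,0,0],[0,0,0.016,0.018,0,0,0],[0,0,0.016,0.032,0,0,0],[0,0,0.016,0.043,-0.002,0,0],[0,0,0.016,0.043,-0.010,0,0],[0,0,0.016,0.043,-0.022,0,0],[0,0,0.016,0.043,-0.036,0,0],[0,0,0.016,0.043,-0.050,0,0],[0,0,0.016,0.043,-0.059,0,0],[0,0,0.016,0.043,-0.063,0,0],[0,0,0.016,0.043,-0.063,0,0],[0,0,0.016,0.043,-0.063,0,0]]'; python3 - <<'E'
from h import *
o=ctrl.get_obs(); print(o['tool_pos'],o['orientation'],o['force'])
im,_=snap('side','side7');im2,_=snap('scene','scene7');snap('wrist','w7')
cv2.imwrite('pics/c12.png',cv2.resize(im[140:270,110:230],None,fx=5,fy=4.6,interpolation=2))
E
```

```text
clock: 9.22
tool_pos: [0.5253, 0.2466, 0.3415]
orientation: [179.9, -0.0, -92.3]
force: [-0.1, 0.9, -2.5]
opening: 0.0274
[0.52526993 0.24655959 0.34154916] [ 1.79944083e+02 -4.11367295e-02 -9.23206936e+01] [-0.14068905  0.90615885 -2.45386527]
```

View pics/c12.png

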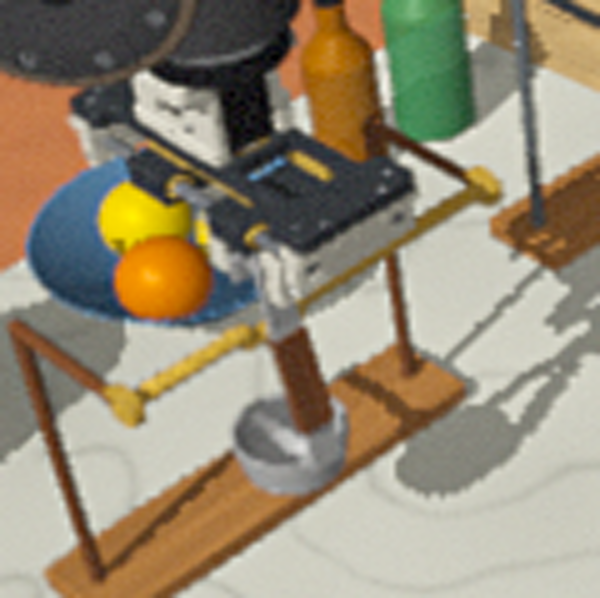

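View pics/w7.png

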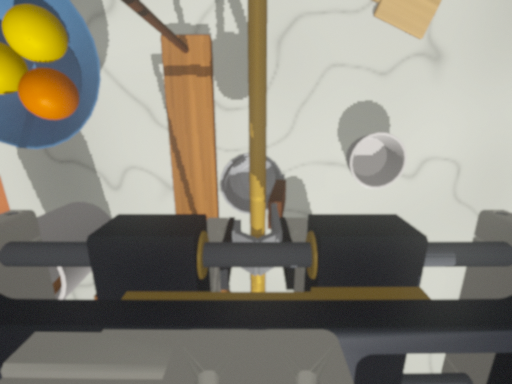

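```bash
python3 -m creep '[[0,0,0,0,0,0.004,0],[0,0,0,0,0,0.012,0],[0,0,0,0,0,0.020,0],[0,0,0,0,0,0.028,0],[0,0,0,0,0,0.034,0],[0,0,0,0,0,0.038,0],[0,0,0,0,0,0.041,0],[0,0,0,0,0,0.044,0],[0,0,0,0,0,0.046,0],[0,0,0,0,0,0.048,0],[0,0,0,0,0,0.048,0]]'; python3 - <<'E'
from h import *
o=ctrl.get_obs(); print(o['tool_pos'],o['orientation'],o['force'],o['moment'])
E
```

```text
clock: 10.28
tool_pos: [0.5251, 0.2466, 0.2939]
orientation: [180.0, -0.0, -92.3]
force: [-0.2, 0.5, -2.5]
opening: 0.0276
[0.52512896 0.24660542 0.29388265] [ 1.79986111e+02 -4.24705192e-03 -9.22958740e+01] [-0.24437791  0.5335964  -2.54429166] [-0.05629732  0.04862012  0.02312534]
```

```bash
python3 -m creep '[[0,0,0,0,0,0.001,0],[0,0,0,0,0,0.002,0],[0,0,0,0,0,0.003,0],[0,0,0,0,0,0.004,0],[0,0,0,0,0,0.004,0]]';python3 -m creep '[[0,0,0,0,0,0.001,0],[0,0,0,0,0,0.001,0],[0,0,0,0,0,0.001,0]]'
```

```text
clock: 10.7
tool_pos: [0.5251, 0.2466, 0.29]
orientation: [180.0, -0.0, -92.3]
force: [0.5, -0.4, -1.9]
opening: 0.0278
clock: 10.95
tool_pos: [0.5252, 0.2466, 0.2897]
orientation: [-180.0, 0.0, -92.3]
force: [-2.2, -1.3, 2.7]
opening: 0.0279
```

```bash
python3 -m creep '[[0,0,0,0,0,0,0.36],[0,0,0,0,0,0,0.4],[0,0,0,0,0,0,0.45],[0,0,0,0,0,0,0.6],[0,0,0,0,0,0,0.8],[0,0,0,0,0,0,0.8],[0,0,0,0,0,0,0.8],[0,0,0,0,0,0,0.8],[0,0,0,0,0,0,0.8]]'; python3 - <<'E'
from h import *
im,_=snap('side','side8')
cv2.imwrite('pics/c13.png',cv2.resize(im[140:270,110:230],None,fx=5,fy=4.6,interpolation=2))
E
```

```text
clock: 11.7
tool_pos: [0.5252, 0.2466, 0.2892]
orientation: [-180.0, -0.0, -92.3]
force: [-0.0, 0.5, -1.1]
opening: 0.0693
```

View pics/c13.png

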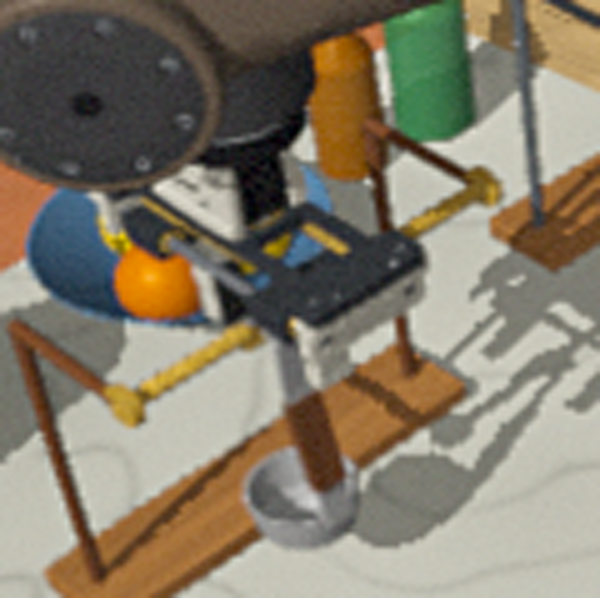

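Released and hanging. Next I raise the hand clear and look.

```bash
python3 -m creep '[[0,0,0,0,0,-0.004,0.8],[0,0,0,0,0,-0.012,0.8],[0,0,0,0,0,-0.025,0.8],[0,0,0,0,0,-0.045,0.8],[0,0,0,0,0,-0.07,0.8],[0,0,0,0,0,-0.1,0.8],[0,0,0,0,0,-0.125,0.8],[0,0,0,0,0,-0.125,0.8],[0,0,0,0,0,-0.125,0.8],[0,0,0,0,0,-0.125,0.8],[0,0,0,0,0,-0.125,0.8],[0,0,0,0,0,-0.125,0.8]]'; python3 - <<'E'
from h import *
im,_=snap('side','side9'); w,_=snap('wrist','w9'); s,_=snap('scene','scene9')
cv2.imwrite('pics/c14.png',cv2.resize(im[140:270,110:230],None,fx=5,fy=4.6,interpolation=2))
cv2.imwrite('pics/c15.png',cv2.resize(w[120:215,200:320],None,fx=6,fy=6,interpolation=2))
E
```

```text
clock: 12.75
tool_pos: [0.5249, 0.2465, 0.4132]
orientation: [179.9, -0.1, -92.3]
force: [0.3, 1.0, -0.2]
opening: 0.07
```

View pics/c14.png

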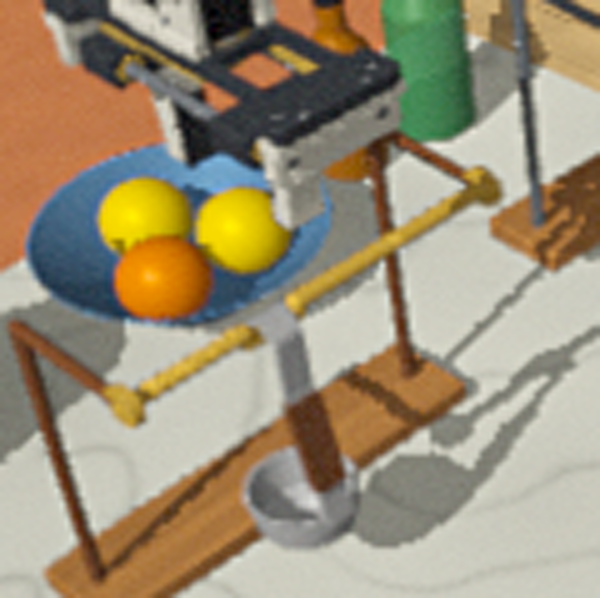

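View pics/c15.png

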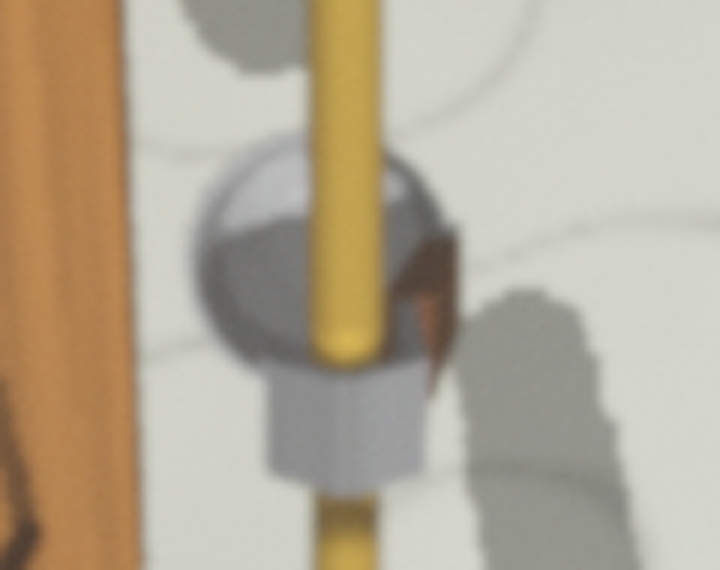

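View pics/scene9.png

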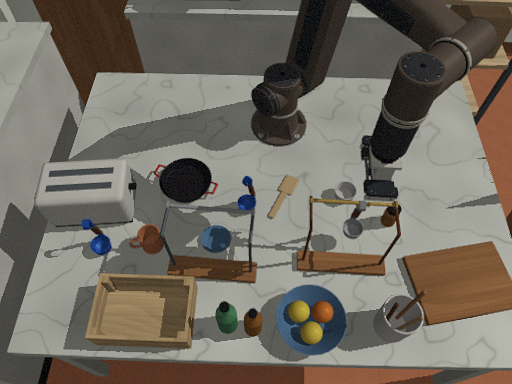

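```bash
python3 - <<'E'
from h import *
np.set_printoptions(precision=4,suppress=True)
_,mw=load('w9');_,md=load('side9')
u=lambda x,y:(200+x/6,120+y/6)
print('roof',onz(mw,[u(345,365),u(345,493)],.256)); print('at .264',onz(mw,[u(345,365),u(345,493)],.264))
# side: handle predicted for hook (.5248,.247,.242), leg at -12 mm
P=[[.5128,.2465,z] for z in (.242,.2,.15,.1)]+[[.5128,.2365,.25],[.5128,.2565,.25]]
p=proj(md,P); print(np.c_[(p[:,0]-110)*5,(p[:,1]-140)*4.6])
a=cv2.imread('pics/side8.png');b=cv2.imread('pics/side9.png')
d=cv2.absdiff(a,b).max(2); print('bowl move between views', d[236:262,155:185].max(), d[236:262,155:185].mean())
snapd,_=snap('side','side10'); d=cv2.absdiff(snapd,b).max(2); print('still?',d[205:262,155:185].mean(), d[205:262,155:185].max())
E
```

```text
roof [[0.5242 0.2364 0.256 ]
 [0.5251 0.2577 0.256 ]]
at .264 [[0.5242 0.2345 0.264 ]
 [0.525  0.2551 0.264 ]]
[[285.3689 329.2842]
 [295.8794 379.8875]
 [307.9106 437.2754]
 [319.4399 491.7439]
 [296.8997 310.4354]
 [269.6373 328.4141]]
bowl move between views 22 8.106410256410257
still? 3.7350877192982455 22
```

```bash
python3 -c "
from plant import ctrl
print(ctrl.close_job(), ctrl.get_obs()['clock'])"
```

```text
the job is handed in; nothing more can be done
the job is handed in; nothing more can be done
```

The ladle now hangs by its hook in the dip of the brass rail, released and still, and the job is handed in at about 13 s. No verdict was reported.

I gripped the grey steel ladle by its hook and lifted it about 45 mm. I then moved it to within about 40 mm of the steel rail's +y end stop, drew it off in front of the bar, carried it across and lowered it into the dip. I found the dip by sight at y ≈ 0.247 m; the wrist and scene views agreed to about 1 mm.

**Last checks**
- **Depth:** the hook met no resistance until about 7.5 mm below plain-bar height, which fits the 8 mm dip. I did not measure the final height independently from the images.
- **Position:** the wrist view puts the hook's centre at y ≈ 0.247 m. The handle lies within a few pixels of where an upright one would appear.
- **Stillness:** two side views after release differ only at noise level.
- **Hand:** open and about 125 mm above where it let go.
- **Bystanders:** I saw no sign in the last scene picture that anything else had moved; I did not measure them.

**Disagreement:** the scene and side cameras differed by up to about 9 mm (14 mm at the dip) on the brass bar's position across its axis. I used the closer wrist view (x ≈ 0.525 m), and the hook seated there without sideways contact.

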